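# Unscrew the jar lid and rest it on its coaster

## Robot

A 6-joint arm with a two-finger parallel gripper is mounted at the origin on a cart in front of the work surface, level with it; the furniture and walls round the work are solid. World frame = base frame: x ahead of the robot, y to its left, z up, the work surface at z = 0. Lengths are in m, angles in degrees, forces in N, time in s.
With the tool pointing down it reaches from about 0.325 to 0.9 m from the base axis. Payload 6.1 kg.
Tool frame: the origin (TCP) lies midway between the tips of the shut fingers; the grasp point (between the pads) lies 19 mm behind it (ctrl.grasp_offset is the z of the grasp point in the tool frame, in m); z points along the fingers, y is the line along which they close (so a half turn about z gives the same grasp; the last joint's range is limited). The gripper opens to 85 mm and grips with 20 to 120 N. Pads are 22 mm wide; open, the fingers measure 114 mm over their backs; the gripper's body (76 mm by 85 mm) begins 54 mm behind the grasp point. The pads swing forward as they close: fully open they stand 13 mm farther back than shut.
Start: joints at [65.254, 12.628, 87.462, -0, 79.91, -7.225], TCP at [0.188, 0.596, 0.231] pointing down, gripper open.
Joint ranges: [-170.65, 170.65], [-52.31, 119.04], [5.05, 147.46], [-71.25, 251.25], [11.57, 151.72], [-153.62, 153.62]. Speed limits (degrees/s): [147.25, 147.25, 172.46, 180, 180, 180].

## Interface

Orientations are given as a 3x3 rotation matrix whose columns are the frame's x, y, z axes.
In Python, from plant import status, cams, close_job, ctrl gives the robot as it stands.
- The arm moves only by the shell command python3 -m handwheel 'ROWS' [FORCE]. ROWS is JSON, one flat list of numbers, 7 for each row, row after row: the opening, from 0 (shut) to 1 (fully open), then the shift along the world's x, y, z in cm, then the turn, a rotation vector about the world's x, y, z in rad. In form: [jaw, x, y, z, rx, ry, rz, jaw, x, y, z, rx, ry, rz, ...]. A call has exactly 5 rows; each row shifts and turns the commanded pose from where the row before left it; what a row does not reach is not made up. A row lasts 1/12 s, in which the tool goes at most 41.7 mm and 7.16 degrees, less where a joint would pass 70% of its speed; a pose out of reach is approached as far as the arm can. A call with a gripper value outside its range is refused whole. The fingers move at their own pace and stop on an object; FORCE is the grip in N (left out, the last holds). Time passes only in rows, so rows that do not move let the fingers close, or fill a call up. It gives the time, the measured TCP pose, the force, the opening and the grip force at its end, in the units of the state.
- status.read_state(): the state, without advancing time (a new reading comes with each control period).
- cams.capture(name): name is "side" or "top"; returns the picture (400x640x3 uint8, red, green, blue); there is no depth.
- cams.camera_model(name): a dict with "fx", "fy", "cx", "cy" (pixels), "rvec" (rotation vector, rad) and "tvec" (3), from world to camera coordinates, as OpenCV has them. Camera axes: x right, y down, z forward; pixel columns grow to the right and rows downward; lengths in m; the calibration is good to about 2 mm. A picture is of the moment at which its call begins. camera_model takes no time and is no camera call.
- close_job(): hands the job in; it is judged then, once.
The state is a dict: "clock": time; "qpos": joint angles; "qd": joint speeds; "joint_torque": joint torques, N m; "position": TCP position; "tool_rot": TCP orientation; "wrist_force": force on the tool from outside, world axes, zero at the start; "torque": the same for the moment, N m; "gripper_width": opening from 0.0 (shut) to 1.0 (fully open); "grasp_force": force on a finger pad.
Only numpy, scipy, OpenCV 4.12 (cv2) and the standard library are available. Lean on these libraries where they do the work, as an engineer would, in place of code of your own. Each camera call takes 0.05 s, during which the arm holds its last target. There are 200 camera calls.

## Task

First lay the wooden coaster flat on the chopping board. Then unscrew the metal lid of the white storage jar (turn it anticlockwise, a good full turn and more, until the thread lets go), lift it off and set it down the same way up on the middle of the coaster, without dropping it. Let go of everything, and do not disturb the lemon, the garlic, the spice jar or the little cup.

Things in the scene. Friction and masses are not known exactly. Their poses are not given: they have to be found in the camera images.
- storage_jar: white stoneware jar, 78 mm across, held to the worktop by a black suction foot (86 mm across): it neither slides nor turns. Origin: centre of its underside, on the worktop; z up. Shoulder up to 91 mm; then a neck, 36 mm across (46 mm over its right-hand thread), up to 118 mm.
- jar_lid: round metal screw lid, 56 mm across, 28 mm high, 70 g. Origin: centre of its lower edge; z up; x as the jar's x when closed. Screwed down, its origin is 94 mm above the jar's. Anticlockwise from above it rises 12 mm a turn (1 mm play), turns easily and stays where left; the thread lets go after about 1.1 turns (7.0 rad, 13 mm up); then it lifts straight off, 12 mm more to clear the neck.
- coaster: loose oblong flat wooden coaster, 104 x 60 mm and 20 mm thick, 100 g, a round cork inlay 53 mm across flush in the middle of its top; lies on the worktop or the level, cold glass hob to the right of the jar at the start. Origin: centre of its underside; x along its length, y across (the 60 mm to grip), z up.
- board: fixed wooden chopping board, 230 x 340 mm, 22 mm thick, lying at the left with its long side pointing away from the robot. Origin: centre of its underside; x across (230), y along its length (340) with +y towards the robot, z up. Its nearer half is empty.
- lemon: loose lemon, 71 x 53 x 51 mm, on the far half of the board; origin at its underside.
- garlic: loose garlic bulb, 60 mm across, 59 mm high, on the far half of the board; origin at its underside.
- spice_jar: loose spice jar, 46 mm across, 106 mm high, standing behind the storage jar; origin at its underside.
- cup: loose small patterned cup with a handle, 62 x 89 mm and 52 mm high, standing behind at the right; origin at its underside.
Not all that is in view belongs to the job. Of the things like the jar_lid, leave any that is orange; of the rest the larger one is meant.

How it is judged (in metres and radians):
On the way, in this order (a step that is already met when the one before it is completed fails the run):
1. the coaster lies flat on the chopping board, let go (z of coaster in the frame of board between 0.018 and 0.026 m and x of coaster in the frame of board between -0.115 and 0.115 m and y of coaster in the frame of board between -0.17 and 0.17 m and angle between coaster's own z axis and vertical below 0.06 rad and linear speed of coaster below 0.03 m/s and contact force between the fingers and coaster below 0.1 N), for 0.2 s.
2. the lid has been screwed up by about half a turn, still on its thread (z of jar_lid in the frame of storage_jar between 0.0975 and 0.1035 m and angle between the x axis of jar_lid and the x axis of storage_jar, either way round below 0.5 rad and horizontal distance between jar_lid and storage_jar below 0.006 m and angle between jar_lid's own z axis and vertical below 0.15 rad), for 0.05 s.
3. the lid has been screwed up by about three quarters of a turn, still on its thread (z of jar_lid in the frame of storage_jar between 0.1005 and 0.1065 m and angle between the x axis of jar_lid and the x axis of storage_jar, either way round above 1 rad and horizontal distance between jar_lid and storage_jar below 0.006 m and angle between jar_lid's own z axis and vertical below 0.15 rad), for 0.05 s.
4. the lid has been screwed up by about a full turn, upright on its axis (z of jar_lid in the frame of storage_jar between 0.1035 and 0.118 m and angle between the x axis of jar_lid and the x axis of storage_jar, either way round below 0.8 rad and horizontal distance between jar_lid and storage_jar below 0.006 m and angle between jar_lid's own z axis and vertical below 0.15 rad), for 0.05 s.
5. the lid is lifted clear of the neck (z of jar_lid in the frame of storage_jar above 0.12 m), for 0.1 s.
At the end, for the whole second after the job is handed in: The coaster lies flat on the chopping board (its centre over the board), and the lid stands at rest on it, the same way up as it was on the jar, its centre within 12 mm of the coaster's centre (z of coaster in the frame of board between 0.018 and 0.026 m and x of coaster in the frame of board between -0.115 and 0.115 m and y of coaster in the frame of board between -0.17 and 0.17 m and angle between coaster's own z axis and vertical below 0.06 rad and horizontal distance between jar_lid and coaster below 0.012 m and z of jar_lid in the frame of coaster between 0.017 and 0.024 m and angle between jar_lid's own z axis and vertical below 0.08 rad and linear speed of each of jar_lid, coaster below 0.03 m/s); the robot touches nothing.
It fails at once if the lid is let go in the air above the coaster (more than 10 mm up) (horizontal distance between jar_lid and coaster below 0.06 m and z of jar_lid in the frame of coaster above 0.03 m and contact force between the fingers and jar_lid below 0.02 N).
It fails at once if the lemon is pushed more than 25 mm (distance of lemon from where it was at the start of the episode above 0.025 m).
It fails at once if the garlic is pushed more than 25 mm (distance of garlic from where it was at the start of the episode above 0.025 m).
It fails at once if the spice jar is pushed more than 25 mm (distance of spice_jar from where it was at the start of the episode above 0.025 m).
It fails at once if the cup is pushed more than 25 mm (distance of cup from where it was at the start of the episode above 0.025 m).
It also fails if it takes over 72 s, if anything falls off the work surface, if the arm or the gripper's body presses on something with over 40 N, if the wrist force passes 120 N, or if a joint passes its speed limit or range.

## Working session

There is one attempt and no reset: what is moved stays moved. The work goes in short steps, Python scripts to look and compute and a shell command to move; the robot and the scene stay as the last step left them, time stands still between calls to the robot, and variables do not carry over. Pictures are saved under pics/ and viewed, at most 10 in all, crops included, and the job is handed in when it is done.

```bash
ls; mkdir -p pics
cat > h.py <<'E'
import numpy as np,cv2
from plant import status,cams,ctrl
def cap(n,f=None):
    im=cams.capture(n)
    if f: cv2.imwrite('pics/'+f,im[:,:,::-1])
    return im
def model(n):
    m=cams.camera_model(n);R=cv2.Rodrigues(np.array(m['rvec'],float))[0];t=np.array(m['tvec'],float).ravel()
    K=np.array([[m['fx'],0,m['cx']],[0,m['fy'],m['cy']],[0,0,1]]);return K,R,t
def ray(n,u,v):
    K,R,t=model(n);d=R.T@np.linalg.solve(K,[u,v,1.]);return -R.T@t,d
def onz(n,u,v,z):
    o,d=ray(n,u,v);return o+d*(z-o[2])/d[2]
def proj(n,p):
    K,R,t=model(n);q=K@(R@np.array(p,float)+t);return q[:2]/q[2]
E
python3 - <<'E'
from h import *
a=cap('top','top0.png');b=cap('side','side0.png')
for n in('top','side'):
    K,R,t=model(n);print(n,-R.T@t,R[2],K[0,0])
print(status.read_state(),ctrl.grasp_offset)
E
```

```text
pics
top [0.52304295 0.01043988 1.29412532] [ 0.08219243 -0.02592186 -0.99627931] 403.55282039214654
side [0.10808782 0.33580099 1.24746524] [ 0.37993004 -0.26810951 -0.88530811] 492.2150177765947
{'clock': 0.1, 'qpos': array([ 6.52527766e+01,  1.26727166e+01,  8.75204736e+01, -2.27178548e-05,
        7.99133758e+01, -7.22632852e+00]), 'qd': array([ 0.00891178, -0.05705905, -0.11589971, -0.00977874, -0.00229421,
       -0.05963858]), 'joint_torque': array([ 9.74513241e-04, -4.98242819e+01, -3.90544689e+01, -6.34985918e-05,
        5.65779948e-03,  6.38549011e-06]), 'position': array([0.18793367, 0.59547299, 0.23027544]), 'tool_rot': array([[-9.53607155e-01,  3.01052801e-01, -7.78240268e-04],
       [ 3.01053716e-01,  9.53605687e-01, -1.68928137e-03],
       [ 2.33571459e-04, -1.84520292e-03, -9.99998270e-01]]), 'wrist_force': array([ 0.12642586,  0.5563156 , -0.16246164]), 'torque': array([-0.04169935,  0.00698883, -0.00405623]), 'grasp_force': 0.0, 'gripper_width': 0.9968962646873811} -0.0187
```

View pics/top0.png

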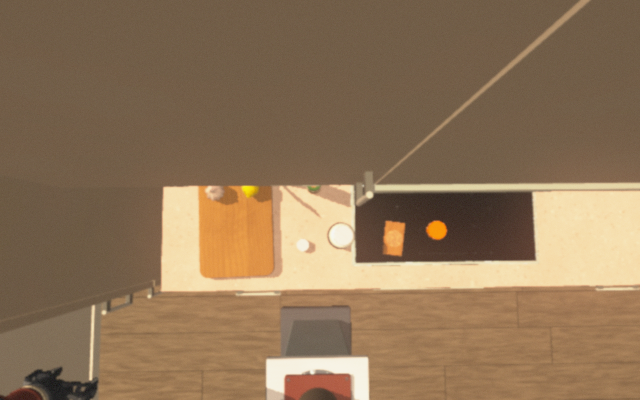

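View pics/side0.png

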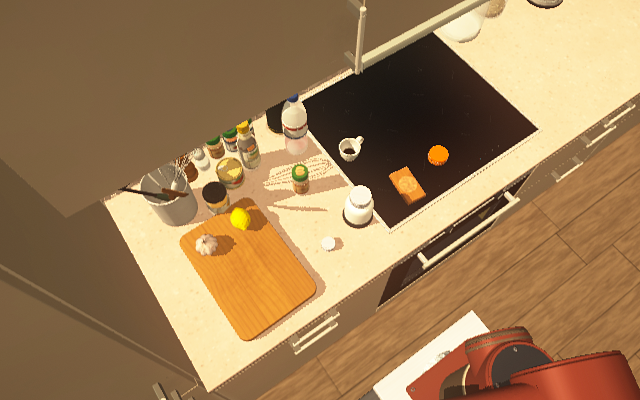

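The top view shows the board at (236,232), the jar with its lid at (341,235), the coaster at (394,238), and the lemon and garlic at the board's far end (250,190) and (215,192).
In the side view the jar is at (358,205), the coaster at (407,185), the cup at (350,149), the spice jar at (300,178) and the board at (247,268).

Things that could be taken for the lid, in the side view:
- Orange lid at (438,155): rejected because it is orange.
- Small white cap at (329,243): rejected because it is smaller.
- Metal lid on the jar at (359,193): chosen.

I'll check the choice in a crop.

Run:
```python
from h import *
b=cv2.imread('pics/side0.png');a=cv2.imread('pics/top0.png')
c=cv2.resize(b[130:265,280:460],None,fx=4,fy=4,interpolation=cv2.INTER_CUBIC)
d=cv2.resize(a[205:270,290:450],None,fx=4,fy=4,interpolation=cv2.INTER_CUBIC)
cv2.imwrite('pics/crop0.png',c);cv2.imwrite('pics/crop1.png',d)
for n,im in(('top',a),('side',b)):
    hsv=cv2.cvtColor(im,cv2.COLOR_BGR2HSV)
    m=cv2.inRange(hsv,(5,110,90),(20,255,255))
    for k in cv2.findContours(m,0,1)[0]:
        if cv2.contourArea(k)>120:
            r=cv2.minAreaRect(k);print(n,[np.round(x,1) for x in r])
            for z in(0.02,):
                P=[onz(n,*q,z)[:2].round(4).tolist() for q in cv2.boxPoints(r)];print('  ',np.mean(P,0),P)
print(onz('top',341,235,.12),onz('side',359,192,.122),onz('top',303,245,.02),onz('side',438,155,.02))
print('cup',onz('side',350,150,.03),'spice',onz('side',300,172,.1),'lem',onz('side',240,217,.04),'gar',onz('side',206,244,.04))
```

```text
top [array([317.5, 386.5]), array([25., 65.]), np.float64(90.0)]
   [0.068425 0.000625] [[0.1073, 0.0997], [0.1034, -0.0992], [0.0294, -0.098], [0.0336, 0.1]]
top [array([369. , 342.5]), array([113., 540.]), np.float64(90.0)]
   [ 0.19825 -0.1734 ] [[0.3807, 0.6694], [0.3565, -1.0239], [0.0105, -0.9971], [0.0453, 0.658]]
top [array([525. , 245.5]), array([27., 16.]), np.float64(90.0)]
   [ 0.48895  -0.663675] [[0.5319, -0.6401], [0.5314, -0.6918], [0.4459, -0.6871], [0.4466, -0.6357]]
top [array([436., 230.]), array([20., 22.]), np.float64(90.0)]
   [ 0.541175 -0.380175] [[0.5732, -0.346], [0.5725, -0.4165], [0.5091, -0.4142], [0.5099, -0.344]]
top [array([389. , 239.9]), array([31.3, 40.1]), np.float64(7.1)]
   [ 0.5117 -0.2296] [[0.4559, -0.1713], [0.5808, -0.1898], [0.5675, -0.2883], [0.4426, -0.269]]
top [array([235.8, 230.4]), array([94.5, 75.3]), np.float64(88.5)]
   [0.5481   0.251725] [[0.6937, 0.3751], [0.6983, 0.1382], [0.4017, 0.1305], [0.3987, 0.3631]]
side [array([173.8, 194.4]), array([27.7, 10.2]), np.float64(11.3)]
   [0.865125 0.31495 ] [[0.8817, 0.3516], [0.9073, 0.
[... 826 characters left out ...]
46, -0.9778], [0.8918, -1.0007], [0.834, -0.9116]]
side [array([412.2,  23.7]), array([ 55.1, 104.7]), np.float64(85.8)]
   [ 0.99585  -0.660175] [[1.191, -0.5725], [1.0092, -0.9031], [0.8059, -0.7356], [0.9773, -0.4295]]
side [array([319.5, 199.5]), array([399., 639.]), np.float64(90.0)]
   [ 0.730625 -0.091475] [[1.9094, 0.4663], [0.6238, -1.3926], [-0.2262, -0.3241], [0.6155, 0.8845]]
[ 0.52824792 -0.07099331  0.12      ] [ 0.5360235  -0.07851128  0.122     ] [0.49873807 0.04196658 0.02      ] [ 0.54072687 -0.37965899  0.02      ]
cup [ 0.69694155 -0.17374919  0.03      ] spice [0.68341195 0.00729702 0.1       ] lem [0.68923651 0.20024981 0.04      ] gar [0.67275978 0.31278715 0.04      ]
```

View pics/crop0.png

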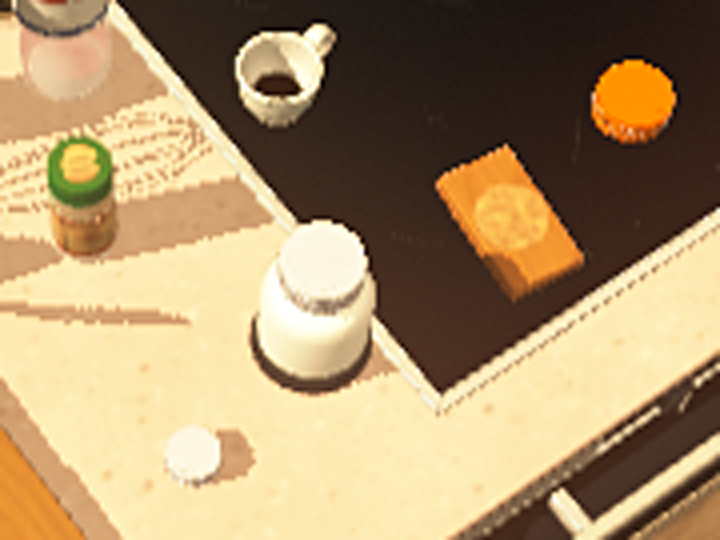

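View pics/crop1.png

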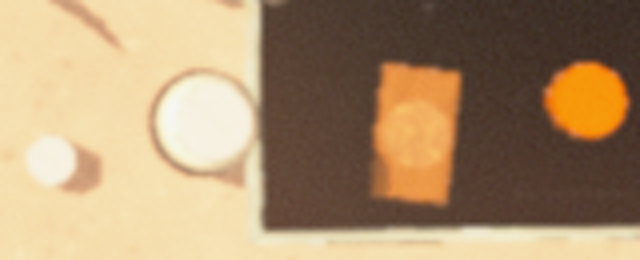

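The crops confirm the choice. The metal lid on the jar is the larger pale one, with its top at side (361,194). The small white cap is at (328,243) and the orange lid at (438,155). The coaster's cork is at side (408,184) and top (394,238).

Next I'll measure the coaster and lid more closely.

Run:
```python
from h import *
b=cv2.imread('pics/side0.png');a=cv2.imread('pics/top0.png')
# coaster: rectangle on wood vs dark hob, in small ROI, outline points cast to z=0.01
for n,im,(u0,u1,v0,v1) in(('top',a,(375,412,212,266)),('side',b,(384,432,160,212))):
    hsv=cv2.cvtColor(im,cv2.COLOR_BGR2HSV)
    m=np.zeros(im.shape[:2],np.uint8);m[v0:v1,u0:u1]=((hsv[...,2]>110)&(hsv[...,1]>95))[v0:v1,u0:u1]*255
    k=max(cv2.findContours(m,0,1)[0],key=cv2.contourArea)
    P=np.array([onz(n,*q,.02)[:2] for q in k[:,0].astype(float)],np.float32)*1000
    r=cv2.minAreaRect(P);print(n,r,cv2.boxPoints(r).round(0).tolist())
print('cork',onz('top',393.4,238.1,.02),onz('side',407.6,183.9,.02))
for z in(.06,.08,.09):print('jar top cam',z,onz('top',340.9,234.9,z))
print('lid side',onz('side',360.4,193.4,.122))
# lid bright mask in top view
roi=a[215:256,318:366].min(2);
for t in(190,210,225):
    m=(roi>t).astype(np.uint8);k=max(cv2.findContours(m,0,1)[0],key=cv2.contourArea);(x,y),rr=cv2.minEnclosingCircle(k);print(t,x+318,y+215,rr)
```

```text
top ((517.6436157226562, -243.47874450683594), (67.22767639160156, 109.99282836914062), 82.2732162475586) [[459.0, -269.0], [568.0, -284.0], [577.0, -218.0], [468.0, -203.0]]
side ((516.42236328125, -240.91354370117188), (65.99258422851562, 107.22615051269531), 82.64375305175781) [[459.0, -267.0], [565.0, -281.0], [574.0, -215.0], [467.0, -201.0]]
cork [ 0.51706883 -0.24362488  0.02      ] [ 0.51686075 -0.24499533  0.02      ]
jar top cam 0.06 [ 0.52882173 -0.0748535   0.06      ]
jar top cam 0.08 [ 0.52872808 -0.07347125  0.08      ]
jar top cam 0.09 [ 0.52868125 -0.07278012  0.09      ]
lid side [ 0.53070483 -0.07903586  0.122     ]
190 340.93859672546387 234.6929817199707 11.545272827148438
210 340.5 235.5 11.068072319030762
225 337.5 234.70000076293945 8.09577751159668
```

```bash
python3 -m handwheel '[1,1.5,-3.8,0,0,0,0.085,1,1.5,-3.8,0,0,0,0.085,1,1.5,-3.8,0,0,0,0,1,1.5,-3.8,0,0,0,0,1,1.5,-3.8,0,0,0,0]' 40
python3 -m handwheel '[1,1.5,-3.8,0,0,0,0,1,1.5,-3.8,0,0,0,0,1,1.5,-3.8,0,0,0,0,1,1.5,-3.8,0,0,0,0,1,1.5,-3.8,0,0,0,0]'
python3 -m handwheel '[1,1.5,-3.8,0,0,0,0,1,1.5,-3.8,0,0,0,0,1,1.5,-3.8,0,0,0,0,1,1.5,-3.8,0,0,0,0,1,1.5,-3.8,0,0,0,0]'
python3 -m handwheel '[1,1.5,-3.8,0,0,0,0,1,1.5,-3.8,0,0,0,0,1,1.5,-3.8,0,0,0,0,1,1.5,-3.8,0,0,0,0,1,1.5,-3.8,0,0,0,0]'
python3 -m handwheel '[1,1.5,-3.8,0,0,0,0,1,1.4,-4,0,0,0,0,1,0,0,-3,0,0,0,1,0,0,-3,0,0,0,1,0,0,0,0,0,0]'
python3 - <<'E'
from h import *
s=status.read_state();print(s['position'],s['tool_rot'],s['wrist_force'],s['qpos'])
E
```

```text
clock: 0.52
position: [0.2631, 0.4041, 0.2306]
tool_rot: [[-0.991, 0.135, -0.001], [0.135, 0.991, -0.001], [0.0, -0.001, -1.0]]
wrist_force: [1.7, 0.8, 0.0]
gripper_width: 0.994
grasp_force: 0.0
clock: 0.93
position: [0.3381, 0.2142, 0.2311]
tool_rot: [[-0.991, 0.135, 0.0], [0.135, 0.991, 0.0], [-0.0, 0.0, -1.0]]
wrist_force: [1.4, 0.5, -0.1]
gripper_width: 1.0
grasp_force: 0.0
clock: 1.35
position: [0.4132, 0.0239, 0.2313]
tool_rot: [[-0.991, 0.136, 0.0], [0.136, 0.991, 0.0], [-0.0, 0.0, -1.0]]
wrist_force: [1.5, 0.8, 0.3]
gripper_width: 1.002
grasp_force: 0.0
clock: 1.77
position: [0.4882, -0.1661, 0.2309]
tool_rot: [[-0.991, 0.136, -0.0], [0.136, 0.991, 0.0], [0.0, 0.0, -1.0]]
wrist_force: [0.0, 0.5, 0.1]
gripper_width: 1.001
grasp_force: 0.0
clock: 2.18
position: [0.513, -0.2399, 0.1641]
tool_rot: [[-0.991, 0.137, -0.01], [0.137, 0.991, 0.007], [0.011, 0.005, -1.0]]
wrist_force: [-1.8, 0.6, -2.2]
gripper_width: 0.998
grasp_force: 0.0
[ 0.51303017 -0.23986856  0.16410465] [[-0.99052438  0.13697189 -0.01000768]
 [ 0.13691134  0.99056193  0.00650693]
 [ 0.01080449  0.00507511 -0.99992875]] [-1.82945722  0.6484457  -2.18743982] [-3.30361754e+01  8.47184542e+00  9.96580843e+01 -5.62936605e-05
  7.25540306e+01 -1.15164967e+02]
```

```bash
python3 -m handwheel '[1,0,0,-3,0,0,0,1,0,0,-3,0,0,0,1,0,0,-3,0,0,0,1,0,0,0,0,0,0,1,0,0,0,0,0,0]'
python3 - <<'E'
from h import *
cap('side','side1.png')
b=cv2.imread('pics/side1.png');cv2.imwrite('pics/crop2.png',cv2.resize(b[110:270,300:480],None,fx=3.5,fy=3.5,interpolation=cv2.INTER_CUBIC))
E
```

```text
clock: 2.6
position: [0.5159, -0.2402, 0.0808]
tool_rot: [[-0.991, 0.135, -0.003], [0.135, 0.991, 0.002], [0.004, 0.002, -1.0]]
wrist_force: [0.8, -1.6, 0.3]
gripper_width: 1.002
grasp_force: 0.0
```

View pics/crop2.png

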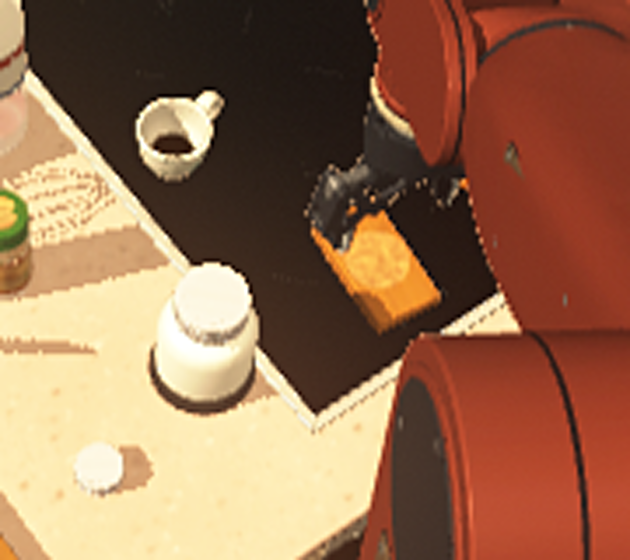

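The left finger is at crop (345,200), hovering just beside the coaster's left edge with the cork at (380,258). That is consistent with the measurement, so I'll descend and grip.

```bash
python3 -m handwheel '[1,0.1,-0.4,-2.5,0,0,0,1,0,0,-2.5,0,0,0,1,0,0,-1.5,0,0,0,1,0,0,-1,0,0,0,1,0,0,0,0,0,0]'
python3 -m handwheel '[0.9,0,0,-0.2,0,0,0,0.6,0,0,0,0,0,0,0.5,0,0,0,0,0,0,0.5,0,0,0,0,0,0,0.5,0,0,0,0,0,0]'
```

```text
clock: 3.07
position: [0.5181, -0.2453, 0.0066]
tool_rot: [[-0.991, 0.135, -0.0], [0.135, 0.991, 0.0], [0.0, 0.0, -1.0]]
wrist_force: [-0.1, -0.6, -0.7]
gripper_width: 1.002
grasp_force: 0.0
clock: 3.48
position: [0.5195, -0.2462, 0.0065]
tool_rot: [[-0.991, 0.135, 0.003], [0.135, 0.991, -0.002], [-0.003, -0.001, -1.0]]
wrist_force: [-0.1, 0.3, 6.1]
gripper_width: 0.69
grasp_force: 43.8
```

```bash
python3 -m handwheel '[0.5,0,0,2,0,0,0,0.5,0,0,4,0,0,0,0.5,0,0,4,0,0,0,0.5,0,0,4,0,0,0,0.5,0,0,4,0,0,0]'
python3 -m handwheel '[0.5,-0.4,4,0,0,0,0,0.5,-0.4,4,0,0,0,0,0.5,-0.4,4,0,0,0,0,0.5,-0.4,4,0,0,0,0,0.5,-0.4,4,0,0,0,0]'
python3 -m handwheel '[0.5,-0.4,4,0,0,0,0,0.5,-0.4,4,0,0,0,0,0.5,-0.4,4,0,0,0,0,0.5,-0.4,4,0,0,0,0,0.5,-0.4,4,0,0,0,0]'
python3 -m handwheel '[0.5,-0.4,4,0,0,0,0,0.5,0,4,-1,0,0,0,0.5,0,1.1,-3,0,0,0,0.5,0,0,-4,0,0,0,0.5,0,0,-3,0,0,0]'
python3 -m handwheel '[0.5,0,0,-2,0,0,0,0.5,0,0,-1,0,0,0,0.5,0,0,0,0,0,0,0.5,0,0,0,0,0,0,0.5,0,0,0,0,0,0]'
```

```text
clock: 3.9
position: [0.5176, -0.2451, 0.1867]
tool_rot: [[-0.991, 0.135, 0.0], [0.135, 0.991, -0.0], [-0.0, -0.0, -1.0]]
wrist_force: [0.6, -1.2, -1.7]
gripper_width: 0.687
grasp_force: 43.7
clock: 4.32
position: [0.4975, -0.0438, 0.1851]
tool_rot: [[-0.991, 0.136, 0.001], [0.136, 0.991, -0.0], [-0.001, -0.0, -1.0]]
wrist_force: [0.5, 0.6, -1.3]
gripper_width: 0.686
grasp_force: 43.7
clock: 4.73
position: [0.4774, 0.1566, 0.1851]
tool_rot: [[-0.991, 0.135, 0.001], [0.135, 0.991, 0.0], [-0.001, 0.0, -1.0]]
wrist_force: [0.8, -0.3, -0.7]
gripper_width: 0.688
grasp_force: 43.7
clock: 5.15
position: [0.4733, 0.2471, 0.073]
tool_rot: [[-0.991, 0.133, 0.001], [0.133, 0.991, 0.0], [-0.001, 0.0, -1.0]]
wrist_force: [-0.6, 0.2, -0.8]
gripper_width: 0.686
grasp_force: 43.7
clock: 5.57
position: [0.4756, 0.2461, 0.0464]
tool_rot: [[-0.991, 0.136, 0.003], [0.136, 0.991, 0.001], [-0.003, 0.002, -1.0]]
wrist_force: [-0.1, -0.1, -1.3]
gripper_width: 0.687
grasp_force: 43.7
```

```bash
python3 -m handwheel '[0.5,0,0,-1,0,0,0,0.5,0,0,-0.4,0,0,0,0.5,0,0,-0.2,0,0,0,0.5,0,0,-0.1,0,0,0,0.5,0,0,0,0,0,0]'
```

```text
clock: 5.98
position: [0.4739, 0.2456, 0.0281]
tool_rot: [[-0.991, 0.135, -0.001], [0.135, 0.991, -0.0], [0.001, -0.0, -1.0]]
wrist_force: [-3.7, -1.5, 5.9]
gripper_width: 0.687
grasp_force: 44.5
```

```bash
python3 -m handwheel '[0.8,0,0,0,0,0,0,1,0,0,0,0,0,0,1,0,0,0,0,0,0,1,0,0,3,0,0,0,1,0,0,4,0,0,0]'
python3 -m handwheel '[1,0,0,4,0,0,0,1,0,0,4,0,0,0,1,0,-4,0,0,0,0,1,0,-4,0,0,0,0,1,0,-4,0,0,0,0]'
python3 - <<'E'
from h import *
cap('side','side2.png');b=cv2.imread('pics/side2.png');t=cap('top','top2.png')
hsv=cv2.cvtColor(b,cv2.COLOR_BGR2HSV)
cv2.imwrite('pics/crop3.png',cv2.resize(b[180:350,170:400],None,fx=3.4,fy=3.4,interpolation=cv2.INTER_CUBIC))
print(proj('side',(0.474,0.2456,.042)),proj('top',(0.474,0.2456,.042)))
s=status.read_state();print(s['position'],s['qpos'])
E
```

```text
clock: 6.4
position: [0.4703, 0.2444, 0.0938]
tool_rot: [[-0.991, 0.136, -0.009], [0.136, 0.991, -0.003], [0.008, -0.004, -1.0]]
wrist_force: [0.6, -0.1, -0.1]
gripper_width: 1.001
grasp_force: 0.0
clock: 6.82
position: [0.4743, 0.125, 0.1786]
tool_rot: [[-0.991, 0.133, 0.003], [0.133, 0.991, 0.0], [-0.003, 0.001, -1.0]]
wrist_force: [-0.3, -0.3, -0.8]
gripper_width: 1.0
grasp_force: 0.0
[267.85570475 290.4342526 ] [236.40656498 254.03544981]
[0.47417956 0.12109632 0.17752108] [  5.16492112  -3.53236881 110.56114425  -0.1224773   72.94154561
 -76.73959614]
```

View pics/crop3.png

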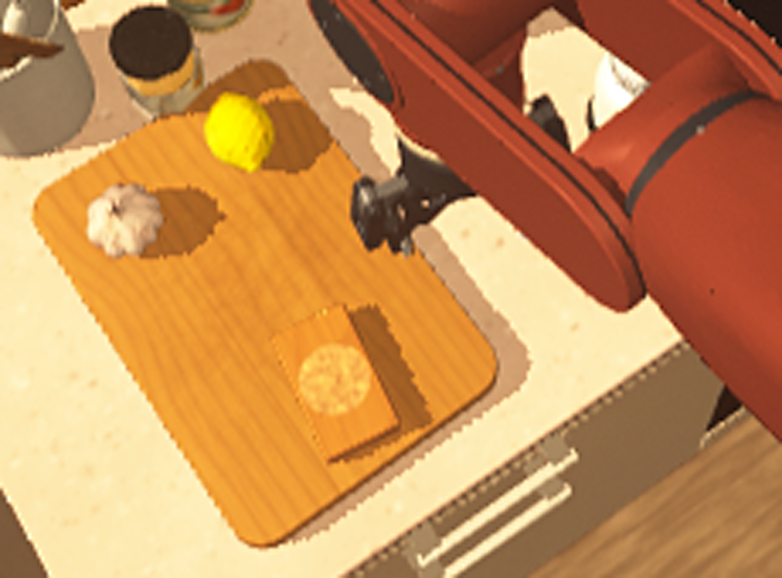

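The coaster lies flat on the near half of the board, with its cork at side (268.4,291.3) against a prediction of (267.9,290.4). The lemon and garlic are undisturbed. Next I'll go above the lid while winding the wrist back clockwise.

```bash
python3 -c "
from h import *
print(onz('side',268.05,290.95,.042))"
for i in 1; do python3 -m handwheel '[1,1.1,-3.95,0,0,0,-0.12,1,1.1,-3.95,0,0,0,-0.12,1,1.1,-3.95,0,0,0,-0.12,1,1.1,-3.95,0,0,0,-0.12,1,1.1,-3.95,0,0,0,-0.12]'; done
python3 -m handwheel '[1,0,0,0,0,0,-0.12,1,0,0,0,0,0,-0.12,1,0,0,0,0,0,-0.12,1,0,0,0,0,0,-0.12,1,0,0,0,0,0,-0.12]'
python3 -m handwheel '[1,0,0,0,0,0,-0.12,1,0,0,0,0,0,-0.12,1,0,0,0,0,0,-0.12,1,0,0,0,0,0,-0.12,1,0,0,0,0,0,-0.12]' >/dev/null
python3 -m handwheel '[1,0,0,0,0,0,-0.12,1,0,0,0,0,0,-0.12,1,0,0,0,0,0,-0.12,1,0,0,0,0,0,-0.12,1,0,0,0,0,0,-0.12]' >/dev/null
python3 -m handwheel '[1,0,0,0,0,0,-0.12,1,0,0,0,0,0,-0.12,1,0,0,0,0,0,-0.12,1,0,0,0,0,0,-0.12,1,0,0,0,0,0,-0.12]' >/dev/null
python3 -m handwheel '[1,0,0,0,0,0,-0.12,1,0,0,0,0,0,-0.12,1,0,0,0,0,0,-0.12,1,0,0,0,0,0,-0.12,1,0,0,0,0,0,-0.12]' >/dev/null
python3 -m handwheel '[1,0,0,0,0,0,0,1,0,0,0,0,0,0,1,0,0,0,0,0,0,1,0,0,0,0,0,0,1,0,0,0,0,0,0]'
python3 - <<'E'
from h import *
s=status.read_state();print(s['position'],s['qpos'].round(1))
b=cap('side','side3.png')
cv2.imwrite('pics/crop4.png',cv2.resize(b[150:240,310:420,::-1],None,fx=6,fy=6,interpolation=cv2.INTER_CUBIC))
E
```

```text
[0.472604   0.24589715 0.042     ]
clock: 7.33
position: [0.5293, -0.0731, 0.1773]
tool_rot: [[-0.738, 0.675, 0.001], [0.675, 0.738, 0.0], [-0.0, 0.001, -1.0]]
wrist_force: [1.3, 1.4, 0.2]
gripper_width: 0.999
grasp_force: 0.0
clock: 7.75
position: [0.529, -0.0715, 0.177]
tool_rot: [[-0.227, 0.974, -0.0], [0.974, 0.227, 0.0], [0.0, -0.0, -1.0]]
wrist_force: [-0.1, 0.5, -0.1]
gripper_width: 0.999
grasp_force: 0.0
clock: 9.83
position: [0.529, -0.0717, 0.1773]
tool_rot: [[0.83, -0.558, 0.0], [-0.558, -0.83, 0.0], [0.0, -0.0, -1.0]]
wrist_force: [-0.0, 0.3, 0.1]
gripper_width: 1.001
grasp_force: 0.0
[ 0.52896206 -0.07173913  0.17728538] [-16.2   2.8 104.3   0.   72.9 107.8]
```

View pics/crop4.png

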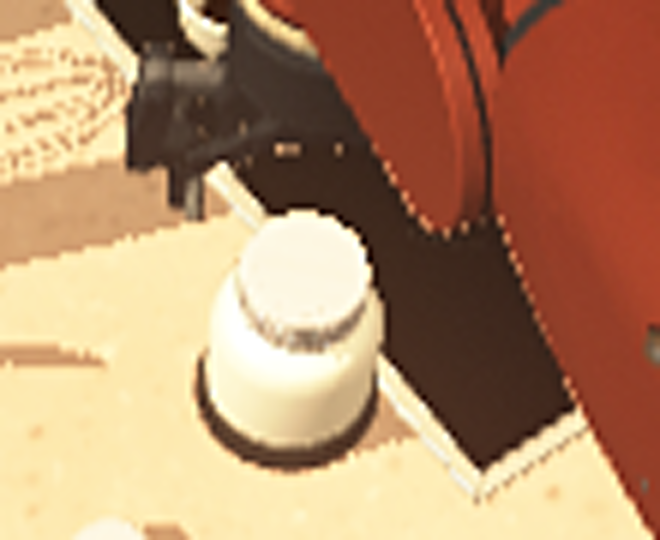

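The lid's top face is centred at side (360.3,193.9). I'll cross-check that against the jar foot, whose lowest edge is at side (357.5,227.9).

Run:
```python
from h import *
print('lid',onz('side',360.3,193.9,.122))
p=onz('side',357.5,227.9,0.0);o=ray('side',0,0)[0];d=(p-o)[:2];d/=np.hypot(*d);print('foot side',p[:2]+.043*d)
print('foot top',onz('top',340.9,234.9,.008))
```

```text
lid [ 0.52969068 -0.07795344  0.122     ]
foot side [ 0.52571657 -0.08363639]
foot top [ 0.52906522 -0.07844734  0.008     ]
```

```bash
python3 -m handwheel '[1,0.05,-0.6,-2,0,0,0,1,0,0,-2,0,0,0,1,0,0,-2,0,0,0,1,0,0,-1.5,0,0,0,1,0,0,-0.6,0,0,0]' 30
python3 -m handwheel '[0.8,0,0,0,0,0,0,0.6,0,0,0,0,0,0,0.5,0,0,0,0,0,0,0.5,0,0,0,0,0,0,0.5,0,0,0,0,0,0]'
```

```text
clock: 10.3
position: [0.5277, -0.0774, 0.0937]
tool_rot: [[0.829, -0.559, -0.004], [-0.559, -0.829, 0.001], [-0.004, 0.001, -1.0]]
wrist_force: [-0.7, -0.0, 0.2]
gripper_width: 0.999
grasp_force: 0.0
clock: 10.72
position: [0.5305, -0.0781, 0.0977]
tool_rot: [[0.829, -0.56, 0.002], [-0.56, -0.829, -0.001], [0.002, -0.001, -1.0]]
wrist_force: [0.9, 1.3, 2.9]
gripper_width: 0.646
grasp_force: 32.1
```

```bash
python3 -m handwheel '[0.5,0,0,0.02,0,0,0.12,0.5,0,0,0.02,0,0,0.12,0.5,0,0,0.02,0,0,0.12,0.5,0,0,0.02,0,0,0.12,0.5,0,0,0.02,0,0,0.12]'
python3 -c "
from h import *
s=status.read_state();print(s['torque'],s['qpos'])"
```

```text
clock: 11.13
position: [0.5297, -0.0778, 0.0979]
tool_rot: [[1.0, 0.012, 0.001], [0.012, -1.0, -0.0], [0.001, 0.0, -1.0]]
wrist_force: [0.7, -0.2, -0.1]
gripper_width: 0.644
grasp_force: 31.8
[-0.00712993 -0.03112275  0.00195799] [-1.68049137e+01  8.32911088e+00  1.07596433e+02  2.09060476e-03
  6.40293177e+01  7.25176320e+01]
```

```bash
python3 -m handwheel '[0.5,0,0,0.025,0,0,0.12,0.5,0,0,0.025,0,0,0.12,0.5,0,0,0.025,0,0,0.12,0.5,0,0,0.025,0,0,0.12,0.5,0,0,0.025,0,0,0.12]'
python3 -m handwheel '[0.5,0,0,0.023,0,0,0.12,0.5,0,0,0.023,0,0,0.12,0.5,0,0,0.023,0,0,0.12,0.5,0,0,0.023,0,0,0.12,0.5,0,0,0.023,0,0,0.12]'
python3 -m handwheel '[0.5,0,0,0.023,0,0,0.12,0.5,0,0,0.023,0,0,0.12,0.5,0,0,0.023,0,0,0.12,0.5,0,0,0.023,0,0,0.12,0.5,0,0,0.023,0,0,0.12]'
```

```text
clock: 11.55
position: [0.5297, -0.0779, 0.0991]
tool_rot: [[0.819, 0.574, 0.001], [0.574, -0.819, -0.0], [0.0, 0.001, -1.0]]
wrist_force: [0.5, 0.1, -0.6]
gripper_width: 0.643
grasp_force: 31.8
clock: 11.97
position: [0.5297, -0.0779, 0.1002]
tool_rot: [[0.351, 0.936, 0.001], [0.936, -0.351, -0.0], [0.0, 0.001, -1.0]]
wrist_force: [-1.1, 0.1, -0.9]
gripper_width: 0.642
grasp_force: 31.8
clock: 12.38
position: [0.5297, -0.0779, 0.1014]
tool_rot: [[-0.239, 0.971, 0.001], [0.971, 0.239, -0.0], [-0.0, 0.001, -1.0]]
wrist_force: [0.6, 0.1, -0.1]
gripper_width: 0.645
grasp_force: 31.8
```

```bash
python3 -m handwheel '[0.5,0,0,0.023,0,0,0.12,0.5,0,0,0.023,0,0,0.12,0.5,0,0,0.023,0,0,0.12,0.5,0,0,0.023,0,0,0.12,0.5,0,0,0.023,0,0,0.12]'
python3 -m handwheel '[0.5,0,0,0.023,0,0,0.12,0.5,0,0,0.023,0,0,0.12,0.5,0,0,0.023,0,0,0.12,0.5,0,0,0.023,0,0,0.12,0.5,0,0,0.023,0,0,0.12]'
python3 -m handwheel '[0.5,0,0,0.023,0,0,0.12,0.5,0,0,0.023,0,0,0.12,0.5,0,0,0.023,0,0,0.12,0.5,0,0,0.023,0,0,0.12,0.5,0,0,0,0,0,0]'
python3 -c "
from h import *
s=status.read_state();print(s['torque'],s['qpos'])"
```

```text
clock: 12.8
position: [0.5297, -0.0778, 0.1026]
tool_rot: [[-0.745, 0.667, 0.001], [0.667, 0.745, -0.0], [-0.001, 0.0, -1.0]]
wrist_force: [-0.3, 0.1, 0.2]
gripper_width: 0.644
grasp_force: 31.8
clock: 13.22
position: [0.5296, -0.0778, 0.1037]
tool_rot: [[-0.992, 0.129, 0.001], [0.129, 0.992, -0.0], [-0.001, -0.0, -1.0]]
wrist_force: [0.9, -0.3, 0.9]
gripper_width: 0.646
grasp_force: 31.8
clock: 13.63
position: [0.5296, -0.0779, 0.1046]
tool_rot: [[-0.94, -0.342, 0.001], [-0.342, 0.94, -0.0], [-0.0, -0.0, -1.0]]
wrist_force: [0.0, -1.8, -0.1]
gripper_width: 0.64
grasp_force: 31.8
[-0.07750151  0.07606219  0.00580406] [-1.68078308e+01  7.80782839e+00  1.07370033e+02 -8.54695795e-03
  6.47881243e+01 -1.26778231e+02]
```

```bash
python3 -m handwheel '[0.8,0,0,0,0,0,0,1,0,0,0,0,0,0,1,0,0,0,0,0,0,1,0,0,0,0,0,-0.12,1,0,0,0,0,0,-0.12]'
python3 -m handwheel '[1,0,0,0,0,0,-0.12,1,0,0,0,0,0,-0.12,1,0,0,0,0,0,-0.12,1,0,0,0,0,0,-0.12,1,0,0,0,0,0,-0.12]' >/dev/null
python3 -m handwheel '[1,0,0,0,0,0,-0.12,1,0,0,0,0,0,-0.12,1,0,0,0,0,0,-0.12,1,0,0,0,0,0,-0.12,1,0,0,0,0,0,-0.12]' >/dev/null
python3 -m handwheel '[1,0,0,0,0,0,-0.12,1,0,0,0,0,0,-0.12,1,0,0,0,0,0,-0.12,1,0,0,0,0,0,-0.12,1,0,0,0,0,0,-0.12]' >/dev/null
python3 -m handwheel '[1,0,0,0,0,0,-0.12,1,0,0,0,0,0,-0.12,1,0,0,0,0,0,-0.12,1,0,0,0,0,0,-0.12,1,0,0,0,0,0,-0.12]' >/dev/null
python3 -m handwheel '[1,0,0,0,0,0,-0.12,1,0,0,0,0,0,-0.12,1,0,0,0,0,0,-0.12,1,0,0,0,0,0,-0.12,1,0,0,0,0,0,-0.12]' >/dev/null
python3 -m handwheel '[1,0,0,0,0,0,-0.12,1,0,0,0,0,0,-0.12,1,0,0,0,0,0,-0.12,1,0,0,0,0,0,0,1,0,0,0,0,0,0]'
python3 -m handwheel '[0.8,0,0,0,0,0,0,0.6,0,0,0,0,0,0,0.5,0,0,0,0,0,0,0.5,0,0,0,0,0,0,0.5,0,0,0,0,0,0]'
python3 -c "
from h import *
s=status.read_state();print(s['torque'],s['qpos'])"
```

```text
clock: 14.05
position: [0.5295, -0.0779, 0.1042]
tool_rot: [[-0.995, -0.097, 0.0], [-0.097, 0.995, -0.0], [-0.0, -0.0, -1.0]]
wrist_force: [0.7, 0.8, 0.5]
gripper_width: 0.998
grasp_force: 0.0
clock: 16.55
position: [0.5295, -0.0778, 0.1041]
tool_rot: [[0.994, -0.111, 0.0], [-0.111, -0.994, -0.0], [0.0, 0.0, -1.0]]
wrist_force: [0.9, -0.3, 0.2]
gripper_width: 1.002
grasp_force: 0.0
clock: 16.97
position: [0.5295, -0.078, 0.1044]
tool_rot: [[0.994, -0.113, 0.0], [-0.113, -0.994, -0.0], [0.0, 0.0, -1.0]]
wrist_force: [-1.8, 0.0, 3.0]
gripper_width: 0.648
grasp_force: 31.4
[-0.07986451  0.21995059 -0.03530557] [-1.68158723e+01  7.83138043e+00  1.07366941e+02 -1.09433745e-02
  6.47836196e+01  7.97030022e+01]
```

```bash
python3 -m handwheel '[0.5,0,0,0.023,0,0,0.12,0.5,0,0,0.023,0,0,0.12,0.5,0,0,0.023,0,0,0.12,0.5,0,0,0.023,0,0,0.12,0.5,0,0,0.023,0,0,0.12]'
python3 -m handwheel '[0.5,0,0,0.023,0,0,0.12,0.5,0,0,0.023,0,0,0.12,0.5,0,0,0.023,0,0,0.12,0.5,0,0,0.023,0,0,0.12,0.5,0,0,0.023,0,0,0.12]'
python3 -m handwheel '[0.5,0,0,0.023,0,0,0.12,0.5,0,0,0.023,0,0,0.12,0.5,0,0,0.023,0,0,0.12,0.5,0,0,0.023,0,0,0.12,0.5,0,0,0.023,0,0,0.12]'
python3 -m handwheel '[0.5,0,0,0.023,0,0,0.12,0.5,0,0,0.023,0,0,0.12,0.5,0,0,0.023,0,0,0.12,0.5,0,0,0.023,0,0,0.12,0.5,0,0,0.023,0,0,0.12]'
python3 -m handwheel '[0.5,0,0,0.023,0,0,0.12,0.5,0,0,0.023,0,0,0.12,0.5,0,0,0.023,0,0,0.12,0.5,0,0,0.023,0,0,0.12,0.5,0,0,0.023,0,0,0.12]'
python3 -m handwheel '[0.5,0,0,0.023,0,0,0.12,0.5,0,0,0.023,0,0,0.12,0.5,0,0,0.023,0,0,0.12,0.5,0,0,0,0,0,0,0.5,0,0,0,0,0,0]'
python3 -c "
from h import *
s=status.read_state();print(s['torque'],s['qpos'])"
```

```text
clock: 17.38
position: [0.5296, -0.0777, 0.1055]
tool_rot: [[0.881, 0.472, 0.0], [0.472, -0.881, 0.0], [0.0, -0.0, -1.0]]
wrist_force: [-1.3, 1.7, 3.2]
gripper_width: 0.647
grasp_force: 31.5
clock: 17.8
position: [0.5296, -0.0776, 0.1067]
tool_rot: [[0.461, 0.888, 0.0], [0.888, -0.461, 0.0], [0.001, 0.0, -1.0]]
wrist_force: [-0.8, 0.7, 2.9]
gripper_width: 0.643
grasp_force: 31.5
clock: 18.22
position: [0.5295, -0.0776, 0.1078]
tool_rot: [[-0.121, 0.993, 0.0], [0.993, 0.121, 0.0], [0.0, 0.0, -1.0]]
wrist_force: [-0.1, 1.2, 3.4]
gripper_width: 0.643
grasp_force: 31.5
clock: 18.63
position: [0.5293, -0.0777, 0.1089]
tool_rot: [[-0.66, 0.751, -0.0], [0.751, 0.66, 0.0], [0.0, -0.0, -1.0]]
wrist_force: [-2.6, 0.7, 2.9]
gripper_width: 0.641
grasp_force: 31.5
clock: 19.05
position: [0.5294, -0.0779, 0.1101]
tool_rot: [[-0.969, 0.247, -0.0], [0.247, 0.969, -0.0], [0.0, -0.0, -1.0]]
wrist_force: [-1.5, -0.1, 3.4]
gripper_width: 0.648
grasp_force: 31.5
clock: 19.47
position: [0.5298, -0.0779, 0.1108]
tool_rot: [[-0.995, -0.101, 0.001], [-0.101, 0.995, -0.0], [-0.001, -0.0, -1.0]]
wrist_force: [0.4, -0.9, 2.7]
gripper_width: 0.643
grasp_force: 31.4
[-0.08731825 -0.06441833  0.04050066] [-1.68097283e+01  7.34630876e+00  1.07135540e+02  4.57553218e-03
  6.54660243e+01 -1.12590985e+02]
```

```bash
python3 -m handwheel '[0.5,0,0,0.1,0,0,0,0.5,0,0,0.2,0,0,0,0.5,0,0,0.2,0,0,0,0.5,0,0,0,0,0,0,0.5,0,0,0,0,0,0]' 40
```

```text
clock: 19.88
position: [0.5294, -0.0778, 0.1155]
tool_rot: [[-0.995, -0.103, -0.0], [-0.103, 0.995, 0.0], [0.0, 0.0, -1.0]]
wrist_force: [-0.3, -0.4, -0.7]
gripper_width: 0.641
grasp_force: 42.2
```

```bash
python3 -m handwheel '[0.5,0,0,1,0,0,0,0.5,0,0,1.5,0,0,0,0.5,0,0,2,0,0,0,0.5,0,0,2,0,0,0,0.5,0,0,1,0,0,0]'
python3 -m handwheel '[0.5,-0.7,3,0,0,0,0,0.5,-0.7,4,0,0,0,0,0.5,-0.7,4,0,0,0,0,0.5,-0.7,4,0,0,0,0,0.5,-0.7,4,0,0,0,0]'
python3 -m handwheel '[0.5,-0.7,4,0,0,0,0,0.5,-0.7,4,0,0,0,0,0.5,-0.7,4,0,0,0,0,0.5,0,1.4,-1,0,0,0,0.5,0,0,-2,0,0,0]'
python3 -m handwheel '[0.5,0,0,-3,0,0,0,0.5,0,0,-2,0,0,0,0.5,0,0,-1,0,0,0,0.5,0,0,0,0,0,0,0.5,0,0,0,0,0,0]'
python3 - <<'E'
from h import *
b=cap('side','side4.png')
cv2.imwrite('pics/crop5.png',cv2.resize(b[220:340,190:350,::-1],None,fx=4.5,fy=4.5,interpolation=cv2.INTER_CUBIC))
E
```

```text
clock: 20.3
position: [0.5307, -0.0782, 0.1938]
tool_rot: [[-0.995, -0.104, 0.004], [-0.104, 0.995, -0.001], [-0.004, -0.001, -1.0]]
wrist_force: [0.2, 0.1, 0.4]
gripper_width: 0.642
grasp_force: 42.4
clock: 20.72
position: [0.4938, 0.1137, 0.1908]
tool_rot: [[-0.995, -0.103, 0.0], [-0.103, 0.995, 0.0], [-0.0, 0.0, -1.0]]
wrist_force: [1.2, 0.9, -0.1]
gripper_width: 0.641
grasp_force: 42.4
clock: 21.13
position: [0.4746, 0.2506, 0.1633]
tool_rot: [[-0.994, -0.108, 0.006], [-0.108, 0.994, 0.003], [-0.006, 0.003, -1.0]]
wrist_force: [-0.2, -0.0, -1.2]
gripper_width: 0.642
grasp_force: 42.5
clock: 21.55
position: [0.4735, 0.2461, 0.1007]
tool_rot: [[-0.995, -0.104, -0.0], [-0.104, 0.995, -0.0], [0.001, -0.0, -1.0]]
wrist_force: [0.1, 1.0, 0.1]
gripper_width: 0.638
grasp_force: 42.5
```

View pics/crop5.png

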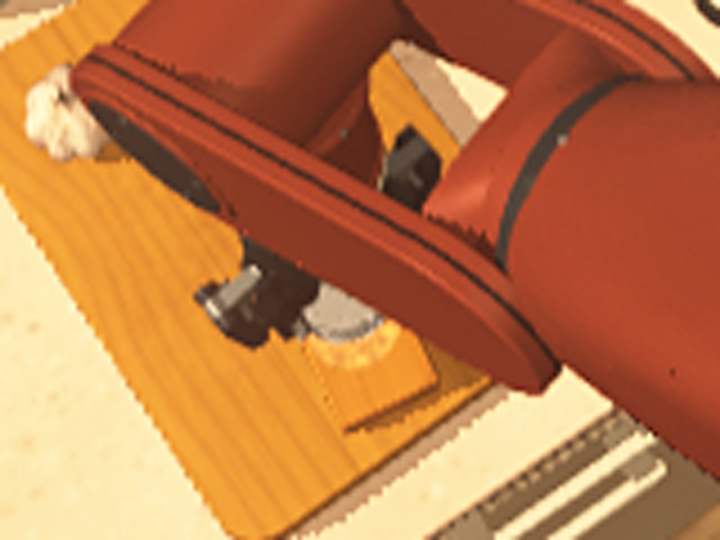

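The lid is held level at crop (345,310), directly over the cork at (350,345). I'll lower it now.

```bash
python3 -m handwheel '[0.5,0,0,-2.5,0,0,0,0.5,0,0,-1.7,0,0,0,0.5,0,0,-0.8,0,0,0,0.5,0,0,-0.2,0,0,0,0.5,0,0,0,0,0,0]'
python3 -m handwheel '[0.5,0,0,-0.1,0,0,0,0.5,0,0,-0.1,0,0,0,0.5,0,0,-0.05,0,0,0,0.5,0,0,0,0,0,0,0.5,0,0,0,0,0,0]'
```

```text
clock: 22.02
position: [0.474, 0.2462, 0.0492]
tool_rot: [[-0.995, -0.104, 0.001], [-0.104, 0.995, 0.0], [-0.001, 0.0, -1.0]]
wrist_force: [0.3, 0.1, -0.3]
gripper_width: 0.641
grasp_force: 42.5
clock: 22.43
position: [0.4737, 0.2463, 0.0464]
tool_rot: [[-0.995, -0.104, 0.001], [-0.104, 0.995, 0.0], [-0.001, 0.0, -1.0]]
wrist_force: [0.6, 0.3, -0.6]
gripper_width: 0.639
grasp_force: 42.5
```

```bash
python3 -m handwheel '[0.5,0,0,-0.1,0,0,0,0.5,0,0,-0.05,0,0,0,0.5,0,0,0,0,0,0,0.5,0,0,0,0,0,0,0.5,0,0,0,0,0,0]'
```

```text
clock: 22.85
position: [0.4738, 0.2463, 0.0453]
tool_rot: [[-0.995, -0.104, 0.001], [-0.104, 0.995, 0.0], [-0.001, 0.0, -1.0]]
wrist_force: [-1.3, -0.8, 4.8]
gripper_width: 0.642
grasp_force: 43.0
```

Contact at 4.8 N. I'll release, retreat upward, and look.

```bash
python3 -m handwheel '[0.7,0,0,0,0,0,0,0.85,0,0,0,0,0,0,1,0,0,0,0,0,0,1,0,0,1,0,0,0,1,0,0,3,0,0,0]'
python3 -m handwheel '[1,0,0,4,0,0,0,1,0,0,4,0,0,0,1,0,0,3,0,0,0,1,0,-4,0,0,0,0,1,0,-4,0,0,0,0]'
python3 -m handwheel '[1,0,-4,0,0,0,0,1,0,-4,0,0,0,0,1,0,-4,0,0,0,0,1,0,0,0,0,0,0,1,0,0,0,0,0,0]'
python3 - <<'E'
from h import *
b=cap('side','side5.png')
cv2.imwrite('pics/crop6.png',cv2.resize(b[170:340,170:400,::-1],None,fx=3.4,fy=3.4,interpolation=cv2.INTER_CUBIC))
print(proj('side',(0.473,0.246,.07)))
E
```

```text
clock: 23.27
position: [0.4697, 0.2448, 0.0808]
tool_rot: [[-0.995, -0.104, -0.009], [-0.104, 0.995, -0.003], [0.009, -0.002, -1.0]]
wrist_force: [-0.3, 0.4, -0.4]
gripper_width: 0.998
grasp_force: 0.0
clock: 23.68
position: [0.4751, 0.1671, 0.1986]
tool_rot: [[-0.994, -0.108, 0.007], [-0.108, 0.994, 0.001], [-0.007, 0.001, -1.0]]
wrist_force: [0.2, -0.3, -0.5]
gripper_width: 0.999
grasp_force: 0.0
clock: 24.1
position: [0.4736, 0.0442, 0.1953]
tool_rot: [[-0.995, -0.099, 0.001], [-0.099, 0.995, 0.0], [-0.001, -0.0, -1.0]]
wrist_force: [0.2, 0.3, -0.1]
gripper_width: 1.003
grasp_force: 0.0
[266.82495236 287.58440016]
```

View pics/crop6.png

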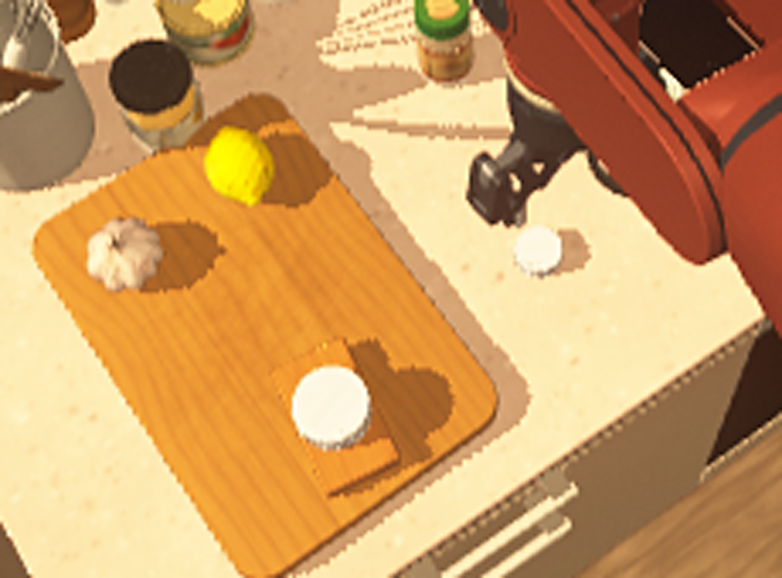

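The lid stands upright on the middle of the coaster. Its top is at crop (330,402), which is side (267,288) against a prediction of (266.8,287.6). The fingers are clear, and the lemon, garlic and spice jar are in place.

```bash
python3 -c "
from plant import close_job
print(close_job())"
```

```text
the job is handed in; nothing more can be done
None
```

The job is handed in at about 24 s of robot time: the lid stands upright, centred on the coaster to within about 2 mm by the camera, the coaster lies flat on the board, and the gripper is clear; the cup was not in the last picture, and no verdict came back.

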